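# Fit the brush-rest slider on the bent guide rod

## Task

Pick up the bored brush-rest slider, thread it onto the free end of the curved guide rod on the decorating stand, and slide it gently round the bend, turning it to follow the rod, until it rests against the stop collar. The rod is bent by hand and does not run true, so feel your way round: never force the slider against the rod or the collar. Let go and leave the figurine on the wheel and everything else on the bench undisturbed.

Things in the scene. Friction and masses are not known exactly. Their poses are not given: they have to be found in the camera images.
- slider: Brush-rest slider, about 0.22 kg, loose, upright on the bench. Origin: centre of its underside; z up; x along its bore; both ways along x are alike. From below: dark steel foot 28 (x) x 30 x 24 high; steel tube, outside 28, bore 16 diameter, 28 long, axis 34 up; thumb plate on top. The heavy foot keeps it upright when it hangs free on the rod.
- bore (a point): Centre of the slider's bore, on its axis, 34 mm above the slider's underside, midway along it.
- thumb_plate (a point): Middle of the slider's upright aluminium thumb plate, the place to grip, 70 mm above its underside. The plate is 28 long (slider x) x 12 thick (slider y) and reaches from 47 to 94 mm above the underside; a notch 10 wide, 8 deep is cut in its top edge.
- stand: Fixed decorating stand with an aluminium wheel (170 diameter, top 56 up, does not turn). Origin on the bench on the wheel's axis. A post, 18 diameter, stands beyond the stop collar and carries the rod, which runs round the wheel's -x side in the stand's frame. Nothing is above the rod.
- rail: The 12 mm round steel rod, fixed; same origin and axes as the stand. From its free end: 35 mm straight, heading 145 degrees from +x; a clockwise bend of 100 degrees; 38 mm straight, heading 45 degrees, up to the collar. Axis 110 up on the straights. Nominally the bend has a radius of 130 about the stand's axis, but it is hand-made.
- rail_middle (a point): A point on the rod's nominal arc, 130 from the stand's axis, halfway round the bend, 110 up. The real bend is not true: it wanders smoothly up to 5 mm inwards or outwards of the nominal arc and up to 3 mm in height, its heading up to about 10 degrees off, so the true line must be felt.
- rod_tip (a point): Centre of the rounded free end of the rod (its end face bulges 6 mm farther), axis 110 mm above the bench.
- rod_entry (a point): On the rod's axis where the first straight ends and the bend begins, 35 mm from rod_tip.
- stop: Fixed dark steel stop collar on the rod, 26 diameter, 11 long. Origin on the rod's axis at the face that the slider meets; its x axis points along the rod away from the slider, z up. With the slider against it the bore's centre is 14 mm on the -x side of this origin.
- rabbit: White bisque rabbit figurine, loose on the wheel's middle: 52 across, 97 tall. Origin at its underside.
- rabbit_b: A larger loose white rabbit, 66 across, 125 tall, at the bench's left. Origin at its underside.
- jar_a: Small loose paint jar, 44 diameter, 55 tall, beside the wheel on the side away from the rod. Origin at its underside.
- jar_b: Loose paint jar with a black cap, 52 diameter, 70 tall, at the bench's right. Origin at its underside.
- jar_c: Loose paint jar with a white cap, 52 diameter, 70 tall, at the bench's right. Origin at its underside.
- dish: Loose white plate, 100 diameter, 18 high, at the far right. Origin at its underside.
- scraper: Loose scraper, 180 long, lying at the left. Origin at its underside.
Not all that is in view belongs to the job. What is shaped like the slider but green or yellow is not meant.

How it is judged (in metres and radians):
On the way:
1. the slider is threaded on the rod as far as the start of the bend (distance between bore and rod_entry below 0.007 m).
At the end, for the whole second after the job is handed in: The slider is on the rod against the stop collar (gap under 3 mm), hanging upright within 14 degrees, at rest and let go of; never more than 20 N on the rod or 30 N on the collar; the figurine moved less than 10 mm, the rest less than 20 mm (x of bore in the frame of stop between -0.017 and -0.011 m and distance between bore and stop below 0.019 m and angle between slider's own z axis and vertical below 0.25 rad and linear speed of slider below 0.02 m/s and contact force between slider and the fingers below 0.1 N); the robot touches nothing.
It fails at once if the slider is forced against the rod (over 20 N) (contact force between slider and rail above 20 N).
It fails at once if the slider is rammed against the stop collar (over 30 N) (contact force between slider and stop above 30 N).
It fails at once if the figurine on the wheel is knocked (moved over 10 mm) (distance of rabbit from where it was at the start of the episode above 0.01 m).
It fails at once if a bystander is moved more than 20 mm (distance of any of rabbit_b, jar_a, jar_b, jar_c, dish, scraper from where it was at the start of the episode above 0.02 m).
It fails at once if the robot presses on the stand (over 20 N) (contact force between any of the fingers, the arm and stand above 20 N).
It also fails if it takes over 72 s, if anything falls off the work surface, if the arm or the gripper's body presses on something with over 40 N, if the wrist force passes 120 N, or if a joint passes its speed limit or range.

## Robot

A 6-joint arm with a two-finger parallel gripper is mounted at the origin on the work surface. World frame = base frame: x ahead of the robot, y to its left, z up, the work surface at z = 0. Lengths are in m, angles in degrees, forces in N, time in s.
With the tool pointing down it reaches from about 0.4 to 0.825 m from the base axis. Payload 7 kg.
Tool frame: the origin (TCP) lies at the very end of the fingers, on their centre line; the grasp point (between the pads) lies 19 mm behind it (ctrl.grasp_offset is the distance from the TCP to the grasp point, in m); z points along the fingers, y is the line along which they close (so a half turn about z gives the same grasp; the last joint's range is limited). The gripper opens to 88 mm and grips with 3 to 60 N. Pads are 19 mm wide; open, the fingers measure 130 mm over their backs; the gripper's body (78 mm by 193 mm) begins 47 mm behind the grasp point.
Start: joints at [80.506, 20.546, 0.682, 0, -70.136, -16.507], TCP at [0.296, 0.607, 0.227] pointing down, gripper open.
Joint ranges: [-176.03, 176.03], [-82.01, 121.73], [-58.28, 71.71], [-173.87, 95.51], [-174.79, -0.11], [-173.66, 173.66]. Speed limits (degrees/s): [136.94, 136.94, 172.46, 180, 180, 180].

## Interface

Orientations are given as [roll, pitch, yaw] about the fixed x, y, z axes, in that order (R = Rz(yaw) Ry(pitch) Rx(roll)).
In Python, from plant import ctrl gives the robot as it stands. The module is installed in compiled form; this text tells all that it offers.
- The arm moves only by the tool jog_arm, never from a script. Its argument "plan" is a list that holds one entry, the list of rows, each a list of 7 numbers: the opening, from 0 (shut) to 1 (fully open), then the shift along the tool's x, y, z in m, then the turn, a rotation vector about the tool's x, y, z in degrees. A call has 1 to 20 rows; each row is the pose to reach, as a shift and turn from the pose commanded when the call began, along the tool's axes at that moment; what a row does not reach only later rows make up. A row lasts 1/8 s, in which the tool goes at most 62.5 mm and 10.7 degrees, less where a joint would pass 70% of its speed; a pose out of reach is approached as far as the arm can. A call with a gripper value outside its range is refused whole. The fingers move at their own pace and stop on an object; the grip force is fixed at half the most. Time passes only in rows, so rows that repeat a pose let the fingers close. It gives the time, the measured TCP pose, the force, the opening and the grip force at its end, in the units of the state.
- ctrl.get_obs(): the state, without advancing time (a new reading comes with each control period).
- ctrl.snapshot(name): name is "scene" or "top" or "wrist"; returns a dict with "image" (480x640x3 uint8, red, green, blue), "vertical_fov" (degrees; the focal length in pixels is half the picture's height over the tangent of half this angle, whatever the lens; pixels are square), "cx", "cy" (the principal point, pixels), "R" (3x3) and "t" (3): a world point X has camera coordinates R X + t; the wrist camera has in their place "T_tool_cam" (4x4, takes a point from camera to tool coordinates, whose origin is the TCP and whose axes are the flange's). Camera axes: x right, y down, z forward; pixel columns grow to the right and rows downward; lengths in m; the calibration is good to about 2 mm. A picture is of the moment at which its call begins: read the wrist's pose just before it. There is no depth.
- ctrl.close_job(): hands the job in; it is judged then, once.
The state is a dict: "clock": time; "joint_pos": joint angles; "qvel": joint speeds; "tau": joint torques, N m; "tool_pos": TCP position; "orientation": TCP orientation; "force": force on the tool from outside, world axes, zero at the start; "moment": the same for the moment, N m; "opening": finger opening in m; "gripper_force": force on a finger pad.
Only numpy, scipy, OpenCV 4.12 (cv2) and the standard library are available. Lean on these libraries where they do the work, as an engineer would, in place of code of your own. Each camera call takes 0.05 s, during which the arm holds its last target. There are 200 camera calls.

## Working session

There is one attempt and no reset: what is moved stays moved. The work goes in short steps, Python scripts to look and compute and a tool call to move; the robot and the scene stay as the last step left them, time stands still between calls to the robot, and variables do not carry over. Pictures are saved under pics/ and viewed, at most 10 in all, crops included, and the job is handed in when it is done.

Besides the shell and the picture viewer there is one more tool, called after "Call:" as name([rows], argument=value, ...), one row to a line, values as JSON. jog_arm: Moves the arm, as the interface text tells. Its arguments: {"type":"object","properties":{"plan":{"type":"array","items":{"type":"array","items":{"type":"array","items":{"type":"number"}}}}},"required":["plan"]}

```bash
mkdir -p pics
cat > h.py <<'E'
import numpy as np, cv2, pickle
from plant import ctrl
from scipy.spatial.transform import Rotation as Ro
def snap(n,f):
    o=ctrl.get_obs(); s=ctrl.snapshot(n); s['obs']=o
    cv2.imwrite(f'pics/{f}.png',s['image'][:,:,::-1]); pickle.dump(s,open(f'pics/{f}.pkl','wb')); return s
def load(f): return pickle.load(open(f'pics/{f}.pkl','rb'))
def cam(s):
    f=240/np.tan(np.radians(s['vertical_fov'])/2)
    if 'R' in s and s['R'] is not None: R,t=np.array(s['R']),np.array(s['t']); return f,R,t
    T=np.eye(4); o=s['obs']; T[:3,:3]=Ro.from_euler('xyz',o['orientation'],degrees=True).as_matrix(); T[:3,3]=o['tool_pos']
    W=np.linalg.inv(T@np.array(s['T_tool_cam'])); return f,W[:3,:3],W[:3,3]
def ray(s,u,v):
    f,R,t=cam(s); d=R.T@np.array([(u-s['cx'])/f,(v-s['cy'])/f,1]); return -R.T@t,d
def onz(s,u,v,z):
    c,d=ray(s,u,v); return c+d*(z-c[2])/d[2]
def proj(s,X):
    f,R,t=cam(s); p=R@np.array(X)+t; return f*p[0]/p[2]+s['cx'],f*p[1]/p[2]+s['cy']
def tri(*svs):
    A=np.zeros((3,3));b=np.zeros(3)
    for s,u,v in svs:
        c,d=ray(s,u,v); d/=np.linalg.norm(d); P=np.eye(3)-np.outer(d,d); A+=P;b+=P@c
    return np.linalg.solve(A,b)
E
python3 - <<'E'
from h import *
for n in('scene','top','wrist'):
    s=snap(n,n+'0'); print(n,s.keys(),s['vertical_fov'],cam(s)[1:])
print(ctrl.get_obs(), ctrl.grasp_offset)
E
```

```text
scene dict_keys(['image', 'vertical_fov', 'cx', 'cy', 'R', 't', 'obs']) 55.780684583462424 (array([[ 0.45040942,  0.89262284,  0.01886317],
       [ 0.65440131, -0.31568506, -0.68709669],
       [-0.60736338,  0.32181891, -0.72632108]]), array([-0.25821458, -0.32360064,  1.37268433]))
top dict_keys(['image', 'vertical_fov', 'cx', 'cy', 'R', 't', 'obs']) 55.90197122771306 (array([[-2.33073722e-03, -9.99896608e-01,  1.41894694e-02],
       [-9.95000724e-01,  9.02166537e-04, -9.98636326e-02],
       [ 9.98405062e-02, -1.43512882e-02, -9.94899952e-01]]), array([-0.02011069,  0.54609792,  1.15866563]))
wrist dict_keys(['image', 'vertical_fov', 'cx', 'cy', 'T_tool_cam', 'obs']) 64.79311829983533 (array([[-0.43844265, -0.89875671,  0.00210402],
       [-0.86477089,  0.42249866,  0.27141517],
       [-0.24482515,  0.11718049, -0.96246007]]), array([ 0.67434046, -0.03522257,  0.39064462]))
{'clock': 0.15, 'joint_pos': array([ 8.05056866e+01,  2.05815120e+01,  6.46460119e-01, -1.55333599e-02,
       -7.01359911e+01, -1.65071485e+01]), 'qvel': array([-0.07099623, -0.15890516,  0.0686435 ,  0.08659215, -0.09028091,
       -0.10180075]), 'tau': array([-8.05094187e-04, -5.83277071e+01,  2.93290275e+01,  7.00122982e+00,
        8.75774596e-03, -1.06030932e-04]), 'tool_pos': array([0.29577053, 0.60633908, 0.2258455 ]), 'orientation': array([ 1.79927735e+02, -6.18525091e-03, -2.60067451e+01]), 'force': array([-0.06751462,  0.32856763,  0.71385182]), 'moment': array([ 0.03570717, -0.00761383, -0.02661609]), 'gripper_force': 0.0, 'opening': 0.08781643520311246} 0.0188
```

View pics/top0.png

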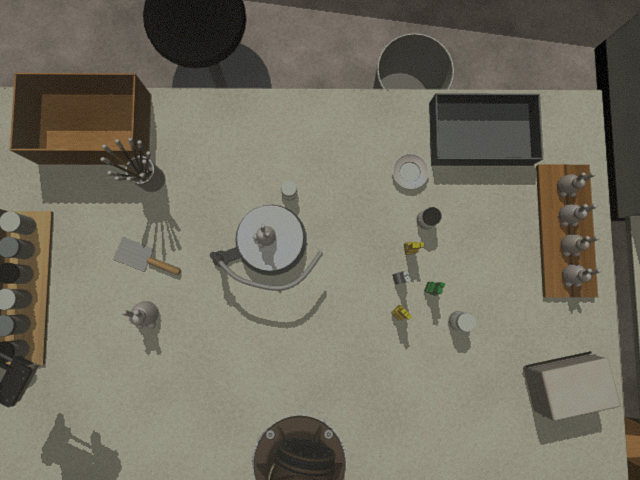

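View pics/scene0.png

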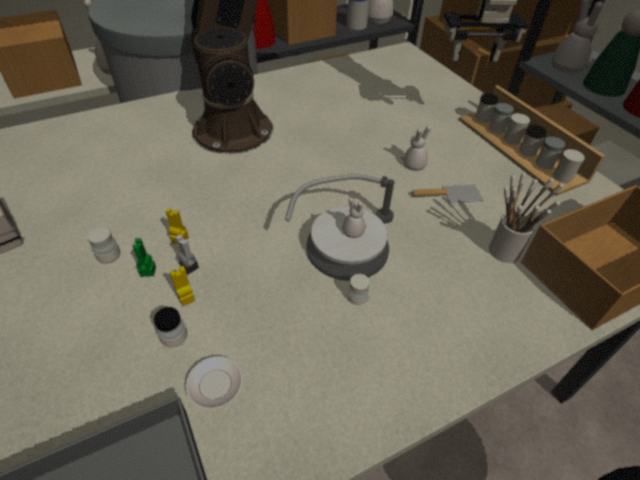

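The top view shows the slider at about (402,278), the rod's free end near (320,253), the collar near (222,258), and the wheel centre at about (270,238). Next I'll zoom in on both views.

Run:
```python
from h import *
a=load('top0')['image'][225:345,195:455]; b=load('scene0')['image'][160:310,120:420]
A=cv2.resize(a,(780,360),interpolation=cv2.INTER_CUBIC)
cv2.imwrite('pics/c1.png',A[:,:,::-1])
cv2.imwrite('pics/c2.png',cv2.resize(b,(800,400),interpolation=cv2.INTER_CUBIC)[:,:,::-1])
```

```text
(no output)
```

View pics/c1.png

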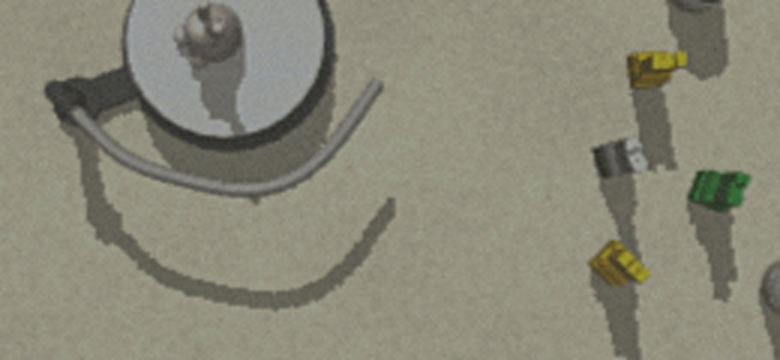

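The crop shows the rod tip at about (321,253) and the collar near (219,260) in full-image pixels. The slider's tube and plate sit at (399–410, 272–285). I'll work out coarse world positions from these.

Run:
```python
from h import *
s=load('top0')
for n,u,v,z in [('wheel',270,238,.056),('tip',321.3,253,.11),('collar',219,260,.11),('slider top',408,276,.094),('slider tube',400,278,.048)]: print(n,onz(s,u,v,z).round(4))
o=s['obs'];w=load('wrist0');print(w['T_tool_cam'].round(3))
```

```text
wheel [0.5725 0.0748 0.056 ]
tip [ 0.5288 -0.0541  0.11  ]
collar [0.512  0.1944 0.11  ]
slider top [ 0.473  -0.2686  0.094 ]
slider tube [ 0.4698 -0.2588  0.048 ]
[[ 0.    -0.962 -0.272  0.072]
 [ 1.    -0.     0.001 -0.   ]
 [-0.001 -0.272  0.962 -0.158]
 [ 0.     0.     0.     1.   ]]
```

```bash
cat >> h.py <<'E'
def go(pos,yaw,base=None):
    """shift (m) and rotvec (deg) in tool axes from base pose (commanded pos,yaw) or measured"""
    if base is None:
        o=ctrl.get_obs(); p0=o['tool_pos']; y0=o['orientation'][2]
    else: p0,y0=base
    R0=Ro.from_euler('xyz',[180,0,y0],degrees=True); R1=Ro.from_euler('xyz',[180,0,yaw],degrees=True)
    sh=R0.inv().apply(np.array(pos)-p0); rv=np.degrees((R0.inv()*R1).as_rotvec())
    print('shift',sh.round(4),'turn',rv.round(2),'rows',round(max(np.linalg.norm(sh)/.0625,np.linalg.norm(rv)/10.7),1)); return sh,rv
E
python3 - <<'E'
from h import *
b=([.296,.607,.227],-26)
go([.40,.13,.24],0,b)
E
```

```text
shift [ 0.3026  0.3831 -0.013 ] turn [  0.   0. -26.] rows 7.8
```

Call:
jog_arm([
  [[1,0.3026,0.3831,-0.013,0,0,-26],[1,0.3026,0.3831,-0.013,0,0,-26],[1,0.3026,0.3831,-0.013,0,0,-26],[1,0.3026,0.3831,-0.013,0,0,-26],[1,0.3026,0.3831,-0.013,0,0,-26],[1,0.3026,0.3831,-0.013,0,0,-26],[1,0.3026,0.3831,-0.013,0,0,-26],[1,0.3026,0.3831,-0.013,0,0,-26],[1,0.3026,0.3831,-0.013,0,0,-26],[1,0.3026,0.3831,-0.013,0,0,-26],[1,0.3026,0.3831,-0.013,0,0,-26],[1,0.3026,0.3831,-0.013,0,0,-26]],
])

```text
clock: 1.65
tool_pos: [0.3998, 0.1305, 0.2394]
orientation: [180.0, 0.0, 0.1]
force: [-0.3, 0.4, 0.5]
opening: 0.0873
gripper_force: 0.0
```

Run:
```python
from h import *
snap('wrist','w1'); print(ctrl.get_obs()['joint_pos'].round(1))
```

```text
[ 45.2  -5.  -27.9  -0.  -67.1  44.9]
```

View pics/w1.png

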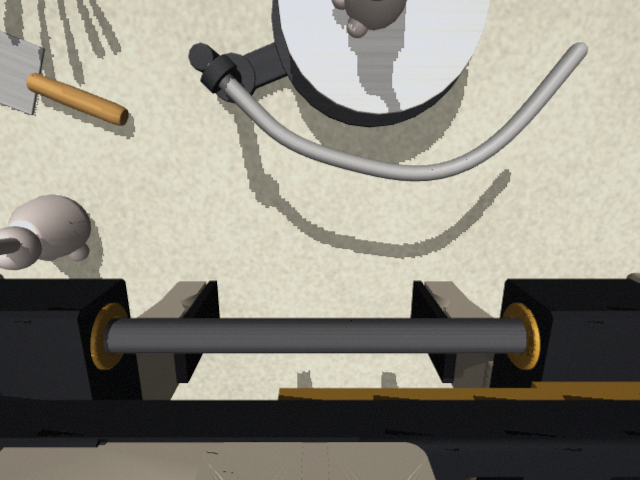

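Call:
jog_arm([
  [[1,0,0.06,0,0,0,0],[1,0,0.12,0,0,0,0],[1,0,0.12,0,0,0,0],[1,0,0.12,0,0,0,0],[1,0,0.12,0,0,0,0]],
])

```text
clock: 2.33
tool_pos: [0.4001, 0.0107, 0.2395]
orientation: [-180.0, 0.0, 0.1]
force: [0.5, -0.2, -0.9]
opening: 0.0878
gripper_force: 0.0
```

The wrist view shows the whole rod, from the tip at (583,48) through a bend low point near (425,172) to the collar at (220,74). I'll take more views for stereo.

Run:
```python
from h import *
snap('wrist','w2'); print(ctrl.get_obs()['joint_pos'].round(1))
```

```text
[ 30.2  -7.3 -29.9  -0.  -67.4  59.9]
```

Call:
jog_arm([
  [[1,0.06,-0.03,0,0,0,0],[1,0.08,-0.06,0,0,0,0],[1,0.08,-0.06,0,0,0,0],[1,0.08,-0.06,0,0,0,0]],
])

```text
clock: 2.88
tool_pos: [0.4795, 0.0704, 0.2391]
orientation: [180.0, 0.1, 0.1]
force: [-0.0, -0.3, 0.8]
opening: 0.0875
gripper_force: 0.0
```

Run:
```python
from h import *
snap('wrist','w3'); print(ctrl.get_obs()['tool_pos'].round(4))
for n in('w1','w2','w3'):
    s=load(n); im=s['image']; g=cv2.cvtColor(im,cv2.COLOR_RGB2HSV)
    print(n,cam(s)[0],[ (im[int(round(v)),int(round(u))].tolist()) for u,v in [proj(s,[.44,.0748,.11])]], proj(s,[.529,-.054,.11]),proj(s,[.5725,.0748,.056]))
    a=im if n!='w1' else im
cv2.imwrite('pics/c3.png',np.hstack([cv2.resize(load(n)['image'][:260],(400,162)) for n in('w2','w3')])[:,:,::-1])
```

```text
[0.4793 0.07   0.2393]
w1 378.2296913501204 [[90, 89, 88]] (np.float64(582.6123114648822), np.float64(48.03832243205659)) (np.float64(385.6594318429088), np.float64(2.302894594640094))
w2 378.2296913501204 [[77, 75, 74]] (np.float64(409.44199440003825), np.float64(48.32699312420985)) (np.float64(235.54205369520756), np.float64(2.6290291702416084))
w3 378.2296913501204 [[102, 101, 101]] (np.float64(481.9088712084266), np.float64(164.87915020354595)) (np.float64(310.39287344779575), np.float64(107.61213357644019))
```

View pics/c3.png

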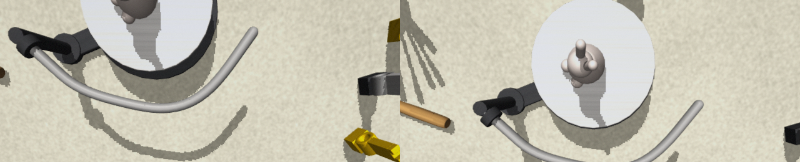

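```bash
cat > rod.py <<'E'
from h import *
from scipy.ndimage import map_coordinates
C=np.array([.5725,.0748]); YAW=0.
def nominal(s,C=C,yaw=YAW):   # s mm from tip -> xy (m), heading deg
    L=130*np.radians(100)
    if s<=35: e=np.radians(235); p=130*np.array([np.cos(e),np.sin(e)])+(s-35)*np.array([np.cos(np.radians(145)),np.sin(np.radians(145))]); h=145
    elif s<35+L: a=235-np.degrees((s-35)/130); p=130*np.array([np.cos(np.radians(a)),np.sin(np.radians(a))]); h=a-90
    else: e=np.radians(135); p=130*np.array([np.cos(e),np.sin(e)])+(s-35-L)*np.array([1,1])/2**.5; h=45
    c,sn=np.cos(np.radians(yaw)),np.sin(np.radians(yaw))
    return C+np.array([[c,-sn],[sn,c]])@p/1e3,h+yaw
def mask(s):
    im=s['image'].astype(float); im=cv2.GaussianBlur(im,(0,0),.7)
    sat=(im.max(2)-im.min(2))/im.max(2); return (1/(1+np.exp((sat-.075)*120)))*(im.max(2)>60)
def measure(s,S,half=.016,prior=None):
    m=mask(s); o=[]
    for k,st in enumerate(S):
        p,h=nominal(st); n=np.array([np.cos(np.radians(h+90)),np.sin(np.radians(h+90))])
        r=np.linspace(-half,half,161); uv=np.array([proj(s,[*(p+n*q),.11]) for q in r])
        v=map_coordinates(m,[uv[:,1],uv[:,0]],order=1,cval=0)
        b=v>.5; lab=[]; i=0
        while i<161:
            if b[i]:
                j=i
                while j+1<161 and b[j+1]: j+=1
                lab.append((r[i],r[j])); i=j
            i+=1
        lab=[l for l in lab if .007<l[1]-l[0]<.017 and l[0]>-half and l[1]<half]
        if not lab or uv[:,1].max()>270: o.append((np.nan,)*3); continue
        l=min(lab,key=lambda l:abs(sum(l)/2)); rc=sum(l)/2
        X=np.array([*(p+n*rc),.11]); f,R,t=cam(s); d=X+R.T@t
        o.append((rc,(d[:2]@n)/d[2],l[1]-l[0]))   # r at z: rc+slope*(z-.11)
    return np.array(o)
E
python3 - <<'E'
from rod import *
S=np.arange(2,300,8.); M=[measure(load(n),S) for n in('w1','w2','w3')]
out=[]
for k,st in enumerate(S):
    a=np.array([m[k] for m in M]); g=~np.isnan(a[:,0]); 
    z=np.nan;r=np.nan;res=0
    if g.sum()>1:
        A=np.c_[np.ones(g.sum()),-a[g,1]]; x,*_=np.linalg.lstsq(A,a[g,0],rcond=None); r,z=x; res=abs(A@x-a[g,0]).max()
    print(int(st),(a[:,0]*1e3).round(2),a[:,1].round(2),(a[:,2]*1e3).round(1),'r %.2f dz %.2f res %.2f'%(r*1e3,z*1e3,res*1e3))
E
```

```text
2 [-1.1 -1.4 -1. ] [-0.41 -0.07 -0.4 ] [11.8 11.2 12. ] r -1.47 dz 1.03 res 0.06
10 [-1.  -1.4 -1.2] [-0.41 -0.07 -0.4 ] [12.  11.2 12.4] r -1.46 dz 0.91 res 0.10
18 [-1.1 -1.4 -1. ] [-0.41 -0.07 -0.4 ] [12.2 11.2 12. ] r -1.47 dz 1.03 res 0.06
26 [-1.2 -1.3 -1.1] [-0.41 -0.07 -0.4 ] [12.  11.8 12.2] r -1.33 dz 0.44 res 0.05
34 [-1.2 -1.5 -1.2] [-0.41 -0.07 -0.4 ] [12.  11.4 12. ] r -1.56 dz 0.89 res 0.01
42 [-1.2 -1.5 -1.1] [-0.39 -0.06 -0.4 ] [12.4 11.  12.2] r -1.56 dz 1.06 res 0.05
50 [-0.6 -0.9 -0.7] [-0.37 -0.05 -0.39] [12.4 11.4 12.2] r -0.93 dz 0.74 res 0.06
58 [-0.2 -0.4 -0.1] [-0.34 -0.05 -0.39] [12.  11.2 12.6] r -0.44 dz 0.81 res 0.03
66 [0.6 0.5 0.8] [-0.32 -0.05 -0.39] [12.  11.4 12.4] r 0.45 dz 0.73 res 0.08
74 [0.6 1.4 1.6] [-0.3  -0.05 -0.39] [13.6 11.2 12. ] r 1.25 dz -0.19 res 0.59
82 [2.1 2.2 2.2] [-0.28 -0.05 -0.39] [11.8 11.2 12. ] r 2.18 dz -0.06 res 0.06
90 [2.9 2.9 2.8] [-0.26 -0.05 -0.4 ] [11.8 11.4 12. ] r 2.93 dz -0.26 res 0.04
98 [3.3 3.4 nan] [-0.24 -0.05   nan] [11.4 10.8  nan] r 3.43 dz -0.53 res 0.00
106 [3.6 3.7 nan] [-0.22 -0.06   nan] [11.6 11.8  n
[... 1290 characters left out ...]
0.05 -0.27 -0.39] [11.8 12.  12.2] r -1.94 dz 1.17 res 0.03
242 [-1.  -0.9 -0.6] [-0.05 -0.3  -0.4 ] [11.2 11.8 12. ] r -1.09 dz 1.01 res 0.12
250 [-0.2  0.   0.3] [-0.06 -0.33 -0.41] [11.2 11.6 12.2] r -0.30 dz 1.26 res 0.11
258 [0.3 0.6 0.5] [-0.06 -0.35 -0.41] [11.  11.6 12.2] r 0.27 dz 0.73 res 0.08
266 [0.6 0.9 0.9] [-0.07 -0.36 -0.41] [11.2 11.8 12.2] r 0.54 dz 0.92 res 0.02
274 [0.7 0.9 1. ] [-0.07 -0.36 -0.41] [11.4 11.8 12. ] r 0.64 dz 0.80 res 0.03
282 [0.5 0.8 0.8] [-0.07 -0.36 -0.41] [11.8 11.6 12. ] r 0.44 dz 0.92 res 0.02
290 [0.5 0.8 0.9] [-0.07 -0.36 -0.41] [11.8 11.6 12.2] r 0.42 dz 1.11 res 0.02
298 [3.3 1.6 0.8] [-0.08 -0.37 -0.41] [16.6 12.  11.6] r 3.87 dz -6.89 res 0.26
```

Run:
```python
from h import *
go([.52,.145,.24],-90)
go([.40,.145,.24],-90,([.52,.145,.24],-90))
```

```text
shift [ 0.0408 -0.075  -0.0007] turn [-0.   -0.   90.07] rows 8.4
shift [-0.    0.12  0.  ] turn [0. 0. 0.] rows 1.9
```

Call:
jog_arm([
  [[1,0.041,-0.075,0,0,0,90],[1,0.041,-0.075,0,0,0,90],[1,0.041,-0.075,0,0,0,90],[1,0.041,-0.075,0,0,0,90],[1,0.041,-0.075,0,0,0,90],[1,0.041,-0.075,0,0,0,90],[1,0.041,-0.075,0,0,0,90],[1,0.041,-0.075,0,0,0,90],[1,0.041,-0.075,0,0,0,90],[1,0.041,-0.075,0,0,0,90],[1,0.041,-0.075,0,0,0,90]],
])

```text
clock: 4.3
tool_pos: [0.5207, 0.1445, 0.2399]
orientation: [-180.0, 0.0, -89.9]
force: [-0.3, 0.7, 1.0]
opening: 0.0876
gripper_force: 0.0
```

Run:
```python
from h import *
snap('wrist','w4'); print(ctrl.get_obs()['tool_pos'].round(4))
```

```text
[0.5208 0.1445 0.2398]
```

Call:
jog_arm([
  [[1,0,0.06,0,0,0,0],[1,0,0.12,0,0,0,0],[1,0,0.12,0,0,0,0],[1,0,0.12,0,0,0,0]],
])

```text
clock: 4.85
tool_pos: [0.4012, 0.1451, 0.2403]
orientation: [-179.9, 0.1, -89.9]
force: [-0.3, 0.3, 0.1]
opening: 0.0876
gripper_force: 0.0
```

Run:
```python
from rod import *
snap('wrist','w5'); print(ctrl.get_obs()['tool_pos'].round(4))
S=np.arange(2,294,8.); M=[measure(load(n),S) for n in('w1','w2','w3','w4','w5')]
out=[]
for k,st in enumerate(S):
    a=np.array([m[k] for m in M]); g=~np.isnan(a[:,0]); 
    A=np.c_[np.ones(g.sum()),-a[g,1]]; x,*_=np.linalg.lstsq(A,a[g,0],rcond=None); r,z=x; res=abs(A@x-a[g,0]).max()
    print(int(st),(a[:,0]*1e3).round(1),'r %.2f dz %.2f res %.2f'%(r*1e3,z*1e3,res*1e3)); out.append((st,r,z))
np.save('rod.npy',out)
# slider guess view: tip end detection, collar/wheel
```

```text
[0.4015 0.145  0.2399]
2 [-1.1 -1.4 -1.   nan  nan] r -1.47 dz 1.03 res 0.06
10 [-1.  -1.4 -1.2  nan  nan] r -1.46 dz 0.91 res 0.10
18 [-1.1 -1.4 -1.   nan  nan] r -1.47 dz 1.03 res 0.06
26 [-1.2 -1.3 -1.1  nan  nan] r -1.33 dz 0.44 res 0.05
34 [-1.2 -1.5 -1.2  nan  nan] r -1.56 dz 0.89 res 0.01
42 [-1.2 -1.5 -1.1  nan  nan] r -1.56 dz 1.06 res 0.05
50 [-0.6 -0.9 -0.7  nan  nan] r -0.93 dz 0.74 res 0.06
58 [-0.2 -0.4 -0.1  nan  nan] r -0.44 dz 0.81 res 0.03
66 [ 0.6  0.5  0.8 -0.4 -0.9] r -0.35 dz 2.23 res 0.75
74 [0.6 1.4 1.6 1.5 1.4] r 1.34 dz -0.21 res 0.68
82 [2.1 2.2 2.2 2.3 3.1] r 2.69 dz -1.56 res 0.41
90 [2.9 2.9 2.8 2.9 2.2] r 2.53 dz 1.09 res 0.31
98 [3.3 3.4 nan 3.3 3.7] r 3.56 dz -1.02 res 0.10
106 [3.6 3.7 nan 3.4 3.8] r 3.74 dz -0.95 res 0.07
114 [3.4 3.5 nan 3.3 3.7] r 3.59 dz -1.00 res 0.03
122 [3.  3.1 nan 2.7 3.3] r 3.17 dz -1.41 res 0.09
130 [1.8 2.  nan 1.8 2.4] r 2.15 dz -1.59 res 0.09
138 [1.  1.  nan 0.7 1.6] r 1.27 dz -2.18 res 0.11
146 [-0.3 -0.4  nan -0.5  0.2] r -0.11 dz -1.72 res 0.15
154 [-1.8 -1.6  nan -1.9 -1.2] r -1.49 dz -1.75 res 0.12
162 [-3.1 -3.  
[... 213 characters left out ...]
194 [-5.2 -5.4  nan -5.5 -5.2] r -5.26 dz -0.78 res 0.10
202 [-5.1 -5.2  nan -5.3 -4.8] r -4.99 dz -1.24 res 0.06
210 [-4.6 -4.6  nan -4.5 -3. ] r -3.81 dz -3.68 res 0.65
218 [-3.7 -3.6  nan -2.6 -3.7] r -3.65 dz 2.22 res 0.44
226 [-2.7 -2.6  nan -2.7 -2.7] r -2.69 dz 0.14 res 0.06
234 [-1.9 -1.6 -1.5 -1.6 -1.8] r -1.83 dz 0.81 res 0.10
242 [-1.  -0.9 -0.6 -0.6 -1.1] r -1.07 dz 1.11 res 0.16
250 [-0.2  0.   0.3  0.  -0.3] r -0.30 dz 1.18 res 0.12
258 [0.3 0.6 0.5 0.7 0.2] r 0.22 dz 1.01 res 0.15
266 [0.6 0.9 0.9 nan nan] r 0.54 dz 0.92 res 0.02
274 [0.7 0.9 1.  nan nan] r 0.64 dz 0.80 res 0.03
282 [0.5 0.8 0.8 nan nan] r 0.44 dz 0.92 res 0.02
290 [0.5 0.8 0.9 nan nan] r 0.42 dz 1.11 res 0.02
```

```bash
cat >> rod.py <<'E'
def curve():
    """robust smoothed rod axis: returns f(s)->(x,y,z), heading"""
    from scipy.interpolate import make_smoothing_spline as mss
    o=np.load('rodfit.npy'); s,r,z=o.T
    fr=mss(s,r,lam=150); fz=mss(s,z,lam=3000)
    def P(q):
        p,h=nominal(q); n=np.array([np.cos(np.radians(h+90)),np.sin(np.radians(h+90))]); zz=float(fz(q)) if 35<q<262 else 0.
        return np.array([*(p+n*fr(q)),.11+zz])
    def H(q):
        d=P(q+4)-P(q-4); return np.degrees(np.arctan2(d[1],d[0]))
    return P,H,fr,fz
E
python3 - <<'E'
from rod import *
S=np.arange(2,294,3.); M=[measure(load(n),S) for n in('w1','w2','w3','w4','w5')]
out=[]
for k,st in enumerate(S):
    a=np.array([m[k] for m in M]); g=~np.isnan(a[:,0])&(a[:,2]>.0104)&(a[:,2]<.0128)
    if g.sum()<2 or np.ptp(a[g,1])<.12: continue
    A=np.c_[np.ones(g.sum()),-a[g,1]]; x,*_=np.linalg.lstsq(A,a[g,0],rcond=None)
    if abs(A@x-a[g,0]).max()<.00022: out.append((st,x[0],x[1]))
out=np.array(out); b=np.median(out[(out[:,0]<36)|(out[:,0]>264),2]); print('zbias',b,len(out))
out[:,2]-=b; np.save('rodfit.npy',out)
P,H,fr,fz=curve()
print('resid r,z mm',[(np.abs(f(out[:,0])-out[:,i])).max().round(5) for f,i in((fr,1),(fz,2))])
for q in range(0,300,15): p,h=nominal(q); print(q,P(q).round(4),'H %.1f nomH %.1f r %.2f z %.2f'%(H(q),h,fr(q)*1e3,fz(q)*1e3))
# ends along axis
for n in('w1','w2','w3'):
    s=load(n); m=mask(s); im=s['image'].max(2).astype(float)
    q=np.arange(-15,15,.5); d=P(10)-P(0); d/=np.linalg.norm(d); uv=np.array([proj(s,P(0)+d*x/1e3+[0,0,b]) for x in q]); v=map_coordinates(m,[uv[:,1],uv[:,0]],order=1)
    q2=np.arange(285,312,.5); d=P(292)-P(282); d/=np.linalg.norm(d); uv=np.array([proj(s,P(288)+d*(x-288)/1e3+[0,0,b]) for x in q2]); v2=map_coordinates(im,[uv[:,1],uv[:,0]],order=1)
    print(n,'dome end s',q[np.argmax(v>.5)],'collar',[(x,int(y)) for x,y in zip(q2,v2)][::3])
go([.472,-.262,.24],-35)
E
```

```text
zbias 0.0008144792611752643 93
resid r,z mm [np.float64(0.00037), np.float64(0.00135)]
0 [ 0.5274 -0.0506  0.11  ] H 144.9 nomH 145.0 r -1.41 z 0.01
15 [ 0.5152 -0.042   0.11  ] H 144.8 nomH 145.0 r -1.46 z -0.03
30 [ 0.5029 -0.0334  0.11  ] H 144.6 nomH 145.0 r -1.47 z -0.07
45 [ 0.4908 -0.0247  0.1099] H 143.4 nomH 140.6 r -1.25 z -0.09
60 [ 0.4791 -0.0153  0.1098] H 139.3 nomH 134.0 r -0.20 z -0.22
75 [ 0.468  -0.005   0.1094] H 133.7 nomH 127.4 r 1.52 z -0.62
90 [0.4582 0.0068 0.1088] H 125.5 nomH 120.8 r 3.00 z -1.23
105 [0.4504 0.0201 0.1081] H 114.6 nomH 114.1 r 3.76 z -1.90
120 [0.4454 0.0346 0.1076] H 103.4 nomH 107.5 r 3.25 z -2.40
135 [0.4433 0.0499 0.1072] H 93.2 nomH 100.9 r 1.61 z -2.80
150 [0.4436 0.0651 0.107 ] H 84.8 nomH 94.3 r -0.75 z -3.03
165 [0.4458 0.0799 0.107 ] H 79.3 nomH 87.7 r -3.16 z -2.98
180 [0.4488 0.0942 0.1075] H 76.9 nomH 81.1 r -4.80 z -2.51
195 [0.4523 0.1082 0.1083] H 75.3 nomH 74.5 r -5.24 z -1.75
210 [0.4562 0.1221 0.109 ] H 72.7 nomH 67.9 r -4.48 z -0.97
225 [0.461  0.1359 0.1096] H 68.2 nomH 61.3 r -2.89 z -0.35
240 [0.4674 0.1493 0.1101] H 6
[... 1046 characters left out ...]
0), 98), (np.float64(304.5), 38), (np.float64(306.0), 16), (np.float64(307.5), 24), (np.float64(309.0), 64), (np.float64(310.5), 65)]
w3 dome end s -5.0 collar [(np.float64(285.0), 191), (np.float64(286.5), 194), (np.float64(288.0), 191), (np.float64(289.5), 192), (np.float64(291.0), 191), (np.float64(292.5), 190), (np.float64(294.0), 194), (np.float64(295.5), 193), (np.float64(297.0), 193), (np.float64(298.5), 147), (np.float64(300.0), 103), (np.float64(301.5), 105), (np.float64(303.0), 32), (np.float64(304.5), 60), (np.float64(306.0), 67), (np.float64(307.5), 65), (np.float64(309.0), 68), (np.float64(310.5), 66)]
shift [ 4.071e-01 -7.020e-02 -1.000e-04] turn [  0.     0.   -54.96] rows 6.6
```

Call:
jog_arm([
  [[1,0.407,-0.07,0,0,0,-55],[1,0.407,-0.07,0,0,0,-55],[1,0.407,-0.07,0,0,0,-55],[1,0.407,-0.07,0,0,0,-55],[1,0.407,-0.07,0,0,0,-55],[1,0.407,-0.07,0,0,0,-55],[1,0.407,-0.07,0,0,0,-55],[1,0.407,-0.07,0,0,0,-55],[1,0.407,-0.07,0,0,0,-55],[1,0.407,-0.07,0,0,0,-55]],
])

```text
clock: 6.15
tool_pos: [0.4709, -0.263, 0.2386]
orientation: [180.0, 0.1, -35.1]
force: [0.9, 0.5, -0.6]
opening: 0.0877
gripper_force: 0.0
```

Run:
```python
from h import *
s=snap('wrist','w6'); print(ctrl.get_obs()['tool_pos'].round(4),ctrl.get_obs()['orientation'].round(1),ctrl.get_obs()['joint_pos'].round(0), proj(s,[.473,-.268,.094]))
```

```text
[ 0.471  -0.2624  0.239 ] [ 1.8e+02  1.0e-01 -3.5e+01] [ -8.   7. -15.  -0. -67.  63.] (np.float64(318.172960919622), np.float64(218.43223545550904))
```

View pics/w6.png

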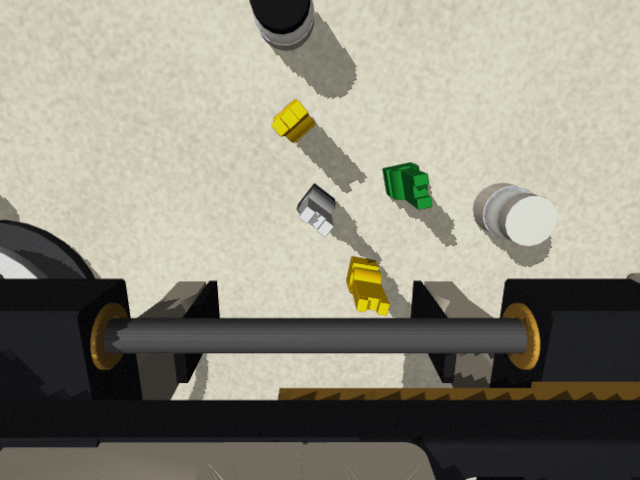

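The slider is at about (317,210), with its bright plate top near (317,220). Yellow and green decoys stand around it. I'll measure the plate top.

Run:
```python
from h import *
s=load('w6'); im=s['image']; c=im[180:245,290:345]
cv2.imwrite('pics/c4.png',cv2.resize(c,None,fx=9,fy=9,interpolation=cv2.INTER_NEAREST)[:,:,::-1])
mx=im.max(2).astype(int); sat=mx-im.min(2).astype(int)
for t in(170,190,210):
    m=((mx>t)&(sat<14)).astype(np.uint8); m[:185]=0;m[240:]=0;m[:,:290]=0;m[:,345:]=0
    pts=np.argwhere(m)[:,::-1].astype(np.float32)+0.
    r=cv2.minAreaRect(pts); b=cv2.boxPoints(r); w=np.array([onz(s,*p,.094) for p in b])
    L=[np.linalg.norm(w[i+1]-w[i]).round(4) for i in(0,1)]; d=w[1]-w[0] if L[0]>L[1] else w[2]-w[1]
    print(t,len(pts),r,w.mean(0).round(4),L,np.degrees(np.arctan2(d[1],d[0])).round(1))
```

```text
170 371 ((316.0888366699219, 220.98654174804688), (33.430999755859375, 15.126574516296387), 36.38435363769531) [ 0.4721 -0.2654  0.094 ] [np.float64(0.0125), np.float64(0.0276)] -162.0
190 331 ((315.8424987792969, 220.8511505126953), (32.90132522583008, 14.676570892333984), 36.25383758544922) [ 0.4723 -0.2653  0.094 ] [np.float64(0.0121), np.float64(0.0271)] -161.8
210 266 ((316.0599670410156, 220.92001342773438), (31.59999656677246, 13.399998664855957), 36.869895935058594) [ 0.4722 -0.2654  0.094 ] [np.float64(0.0111), np.float64(0.0261)] -162.5
```

View pics/c4.png

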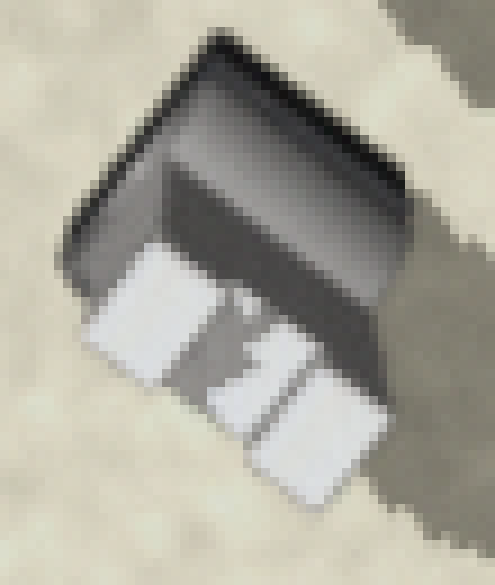

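The crop shows a clean plate-top rectangle of 28 x 12 mm, centred at pixel (316,221), which puts the slider yaw at about 18°.

Run:
```python
from h import *
o=ctrl.get_obs();print(o['tool_pos'].round(4),o['orientation'].round(2))
b=(o['tool_pos'],o['orientation'][2])
go([.4722,-.2654,.13],18,b);go([.4722,-.2654,.055],18,b)
```

```text
[ 0.471  -0.2624  0.239 ] [ 1.7998e+02  6.0000e-02 -3.5030e+01]
shift [0.0027 0.0018 0.109 ] turn [  0.     0.   -53.03] rows 5.0
shift [0.0027 0.0018 0.184 ] turn [  0.     0.   -53.03] rows 5.0
```

Call:
jog_arm([
  [[0.5,0.0027,0.0018,0.05,0,0,-53],[0.5,0.0027,0.0018,0.1,0,0,-53],[0.5,0.0027,0.0018,0.109,0,0,-53],[0.5,0.0027,0.0018,0.109,0,0,-53],[0.5,0.0027,0.0018,0.109,0,0,-53],[0.5,0.0027,0.0018,0.109,0,0,-53],[0.5,0.0027,0.0018,0.109,0,0,-53]],
])

```text
clock: 7.08
tool_pos: [0.4724, -0.2648, 0.1308]
orientation: [180.0, -0.0, 17.8]
force: [0.6, 0.1, -0.3]
opening: 0.0437
gripper_force: 0.0
```

Run:
```python
from h import *
o=ctrl.get_obs();print(o['tool_pos'].round(4),o['orientation'].round(2))
b=(o['tool_pos'],o['orientation'][2])
go([.4722,-.2654,.055],18,b)
```

```text
[ 0.4724 -0.2648  0.1308] [ 1.7999e+02 -2.0000e-02  1.7840e+01]
shift [-0.0004  0.0005  0.0758] turn [ 0.    0.   -0.16] rows 1.2
```

Call:
jog_arm([
  [[0.5,0,0,0.04,0,0,0],[0.5,0,0,0.075,0,0,0],[0.5,0,0,0.075,0,0,0],[0.5,0,0,0.075,0,0,0],[0,0,0,0.075,0,0,0],[0,0,0,0.075,0,0,0],[0,0,0,0.075,0,0,0],[0,0,0,0.075,0,0,0],[0,0,0,0.075,0,0,0]],
])

```text
clock: 8.2
tool_pos: [0.4723, -0.2654, 0.0559]
orientation: [180.0, -0.0, 18.0]
force: [-1.0, 0.7, 3.9]
opening: 0.0119
gripper_force: 30.0
```

```bash
cat >> rod.py <<'E'
OFF=.0218
def target(q):
    """TCP pos and yaw to centre the bore on the rod chord at s=q mm"""
    P,H,fr,fz=curve(); a=np.array([P(x) if x>=0 else P(0)+(P(20)-P(0))/20*x for x in np.linspace(q-12,q+12,25)])
    d=a[-1]-a[0]; c=(a.min(0)*0+a.mean(0)); return c+[0,0,OFF],np.degrees(np.arctan2(d[1],d[0]))-180,np.degrees(np.arctan2(d[2],np.hypot(*d[:2])))
E
python3 - <<'E'
from rod import *
b=([.4723,-.2654,.0555],18); t=target(-30);print(t)
go([.4723,-.2654,.15],18,b); go([*t[0][:2],.15],t[1],b);go(*t[:2],b)
E
```

```text
(array([ 0.55194167, -0.06788438,  0.1318    ]), np.float64(-35.14808994411317), np.float64(0.0))
shift [ 0.      0.     -0.0945] turn [0. 0. 0.] rows 1.5
shift [ 0.1368 -0.1632 -0.0945] turn [-0.   -0.   53.15] rows 5.0
shift [ 0.1368 -0.1632 -0.0763] turn [-0.   -0.   53.15] rows 5.0
```

Call:
jog_arm([
  [[0,0,0,-0.03,0,0,0],[0,0,0,-0.07,0,0,0],[0,0,0,-0.105,0,0,0],[0,0.04,-0.05,-0.105,0,0,10],[0,0.08,-0.1,-0.105,0,0,20],[0,0.12,-0.145,-0.105,0,0,30],[0,0.137,-0.163,-0.1,0,0,40],[0,0.137,-0.163,-0.09,0,0,50],[0,0.137,-0.163,-0.08,0,0,53],[0,0.137,-0.163,-0.076,0,0,53],[0,0.137,-0.163,-0.076,0,0,53],[0,0.137,-0.163,-0.076,0,0,53]],
])

```text
clock: 9.7
tool_pos: [0.5522, -0.0682, 0.1319]
orientation: [-180.0, -0.0, -35.0]
force: [-0.5, 0.4, -2.6]
opening: 0.0118
gripper_force: 30.0
```

Run:
```python
from rod import *
s=snap('wrist','w7'); t=target(-30); o=ctrl.get_obs(); print(o['tool_pos'].round(4),o['orientation'].round(2),o['force'].round(1)); go(*t[:2]); snap('scene','s7')
a=s['image'][:290,120:560]; b=cv2.resize(load('s7')['image'][150:260,220:420],(440,242),interpolation=cv2.INTER_CUBIC)
cv2.imwrite('pics/c7.png',np.vstack([a,b])[:,:,::-1])
```

```text
[ 0.5523 -0.0681  0.1319] [-1.7997e+02 -3.0000e-02 -3.4980e+01] [-0.2  0.4 -2.1]
shift [-0.0004 -0.      0.0001] turn [ 0.   -0.    0.16] rows 0.0
```

View pics/c7.png

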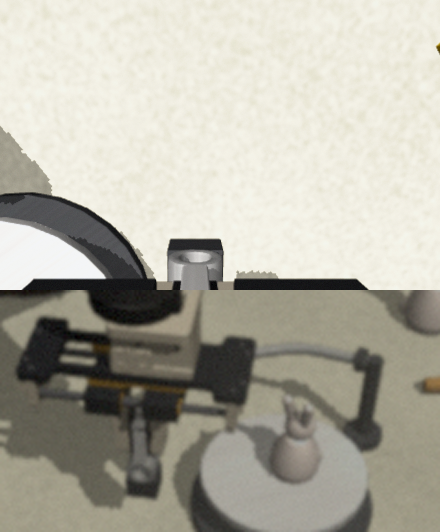

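The slider is held upright below the fingers, its foot spanning about x 288–342 and y 239–252 of the full wrist image. I'll check its position in the hand by projection.

Run:
```python
from rod import *
s=load('w7'); print(s['cx'],s['cy'],np.array(s['T_tool_cam'])[:,3]); f,R,t=cam(s)
T=np.linalg.inv(np.array(s['T_tool_cam']))
def pt(X): p=T[:3,:3]@X+T[:3,3]; return f*p[0]/p[2]+s['cx'],f*p[1]/p[2]+s['cy']
for X in [(.014,-.015,.0558),(.014,.015,.0558),(.014,-.015,.0318),(.014,.015,.0318),(.014,0,.0218)]: print(X,np.round(pt(np.array(X)),1))
im=s['image'].max(2)
for v in (243,246,250,256,262,270): r=im[v,270:365]; print(v,''.join('%4d'%x for x in r[::2]))
```

```text
314.75247820760654 239.7502585683175 [ 7.21154389e-02 -2.07006336e-04 -1.58400329e-01  1.00000000e+00]
(0.014, -0.015, 0.0558) [289.3 236. ]
(0.014, 0.015, 0.0558) [340.4 236. ]
(0.014, -0.015, 0.0318) [286.4 247.9]
(0.014, 0.015, 0.0318) [343.4 247.9]
(0.014, 0, 0.0218) [314.9 253.8]
243  241 239 241 243 244 241 239 239 239 219  42  43  41  40  42  41  40  42  41  42  43  41  40  42  40  41  39  40  43  40  39  40  40  42  39  39 229 237 241 244 244 242 238 240 242 243 243 242
246  238 237 239 240 241 240 240 241 242 146  40  43  40  42  38  39  41  38  40  40  41  44  41  41  42  45  43  43  42  39  45  39  38  42  41  42 158 242 243 243 242 240 237 240 244 243 244 244
250  241 240 240 238 235 236 237 239 240  68  66  65  66  66  69  72  82  88  99 108 112 117 113 115 114 114 115 105  92  83  64  69  74  72  70  74  60 239 244 244 245 244 243 244 244 243 244 243
256  242 240 239 238 237 238 239 239 238  90 109 104  98  97  84  75  90 111 138 163 176 187 202 209 212 215 208 201 199 185 154 116 117 111 103  91  50 238 243 245 244 244 244 245 244 244 244 243
262  244 244 240 237 237 241 242 238 237 126 153 160 153 139 126 126 122 121 111 104 121 141 150 155 155 149 132 125 112 117 120 123 121 124 111  93  57 238 244 244 243 241 244 244 244 244 244 244
270  164 235 242 244 243 243 243 244 243 139 155 166 186 191 197 205 172 146 144 148 146 148 146 144 145 143 144 145 137 102 116 113 110 108 109  89  53 244 243 241 241 242 242 243 235 242 244 245
```

Call:
jog_arm([
  [[0,-0.004,0,0,0,0,0.1],[0,-0.008,0,0,0,0,0.1],[0,-0.012,0,0,0,0,0.1],[0,-0.015,0,0,0,0,0.1],[0,-0.018,0,0,0,0,0.1],[0,-0.021,0,0,0,0,0.1],[0,-0.024,0,0,0,0,0.1],[0,-0.024,0,0,0,0,0.1]],
])

```text
clock: 10.8
tool_pos: [0.5322, -0.0541, 0.1316]
orientation: [180.0, 0.0, -35.1]
force: [0.5, -0.9, -2.9]
opening: 0.012
gripper_force: 30.0
```

Call:
jog_arm([
  [[0,-0.003,0,0,0,0,0],[0,-0.006,0,0,0,0,0],[0,-0.009,0,0,0,0,0],[0,-0.012,0,0,0,0,0],[0,-0.015,0,0,0,0,0],[0,-0.018,0,0,0,0,0],[0,-0.02,0,0,0,0,0],[0,-0.02,0,0,0,0,0]],
])

```text
clock: 11.8
tool_pos: [0.5159, -0.0426, 0.1316]
orientation: [-180.0, -0.0, -35.1]
force: [0.5, -0.2, -2.8]
opening: 0.012
gripper_force: 30.0
```

```bash
cat >> rod.py <<'E'
def status(qs=()):
    P,H,fr,fz=curve(); o=ctrl.get_obs(); p=o['tool_pos']; y=o['orientation'][2]
    ss=np.arange(-30,299,.5); d=[np.linalg.norm(target(x)[0][:2]-p[:2]) for x in ss[::10]]; k=ss[::10][np.argmin(d)]
    k=min(np.arange(k-5,k+5,.5),key=lambda x:np.linalg.norm(target(x)[0][:2]-p[:2]))
    R=Ro.from_euler('xyz',o['orientation'],degrees=True); t=target(k)
    print('s',k,'err tool',(R.inv().apply(p-t[0])*1e3).round(2),'yaw err %.2f'%(y-t[1]),'F tool',R.inv().apply(o['force']).round(1),'M tool',R.inv().apply(o['moment']).round(2),'clock',o['clock'])
    return k
def rows(q0,q1,n,lat=0.,up=0.,dyaw=0.):
    """rows from commanded (assumed =target(q0)+same corrections) to q1"""
    p0,y0,_=target(q0); R0=Ro.from_euler('xyz',[180,0,y0],degrees=True)
    for q in np.linspace(q0,q1,n+1)[1:]:
        p,y,pt=target(q); sh=R0.inv().apply(p-p0); print('[0, %.4f, %.4f, %.4f, 0, 0, %.1f]'%(*sh,-(y-y0)),'s%.0f pitch %.1f'%(q,pt))
E
python3 - <<'E'
from rod import *
k=status(); rows(15,33,5); rows(33,60,6)
E
```

```text
s 14.0 err tool [0.04 0.07 0.18] yaw err 0.01 F tool [ 0.5 -0.1  2.8] M tool [ 0.01  0.03 -0.  ] clock 11.8
[0, -0.0036, -0.0000, -0.0000, 0, 0, 0.1] s19 pitch 0.0
[0, -0.0072, -0.0000, -0.0000, 0, 0, 0.1] s22 pitch 0.0
[0, -0.0108, -0.0000, 0.0000, 0, 0, 0.0] s26 pitch -0.2
[0, -0.0144, -0.0000, 0.0000, 0, 0, 0.1] s29 pitch -0.2
[0, -0.0180, -0.0000, 0.0000, 0, 0, 0.3] s33 pitch -0.2
[0, -0.0045, -0.0000, 0.0000, 0, 0, 0.4] s38 pitch -0.3
[0, -0.0089, -0.0001, 0.0000, 0, 0, 1.0] s42 pitch -0.4
[0, -0.0134, -0.0002, 0.0001, 0, 0, 1.9] s46 pitch -0.5
[0, -0.0179, -0.0004, 0.0001, 0, 0, 2.9] s51 pitch -0.5
[0, -0.0224, -0.0006, 0.0002, 0, 0, 4.0] s56 pitch -0.7
[0, -0.0269, -0.0010, 0.0002, 0, 0, 5.3] s60 pitch -1.0
```

Call:
jog_arm([
  [[0,-0.004,0,0,0,0,0],[0,-0.008,0,0,0,0,0],[0,-0.012,0,0,0,0,0.1],[0,-0.016,0,0,0,0,0.1],[0,-0.02,0,0,0,0,0.3],[0,-0.021,0,0,0,0,0.4],[0,-0.021,0,0,0,0,0.4]],
])

```text
clock: 12.68
tool_pos: [0.4989, -0.0306, 0.1316]
orientation: [-180.0, -0.0, -35.5]
force: [0.2, 0.2, -2.7]
opening: 0.0116
gripper_force: 30.0
```

Run:
```python
from rod import *
k=status(); rows(k,58,6)
```

```text
s 35.0 err tool [0.09 0.08 0.15] yaw err 0.08 F tool [ 0.1 -0.3  2.7] M tool [ 0.   -0.03 -0.  ] clock 12.675
[0, -0.0038, -0.0000, 0.0000, 0, 0, 0.4] s39 pitch -0.3
[0, -0.0076, -0.0001, 0.0000, 0, 0, 1.0] s43 pitch -0.4
[0, -0.0114, -0.0002, 0.0001, 0, 0, 1.7] s46 pitch -0.5
[0, -0.0152, -0.0003, 0.0001, 0, 0, 2.6] s50 pitch -0.4
[0, -0.0190, -0.0005, 0.0001, 0, 0, 3.5] s54 pitch -0.6
[0, -0.0229, -0.0008, 0.0002, 0, 0, 4.5] s58 pitch -0.9
```

Call:
jog_arm([
  [[0,-0.0038,0,0,0,0,0.4],[0,-0.0076,-0.0001,0,0,0,1.0],[0,-0.0114,-0.0002,0.0001,0,0,1.7],[0,-0.0152,-0.0003,0.0001,0,0,2.6],[0,-0.019,-0.0005,0.0001,0,0,3.5],[0,-0.0229,-0.0008,0.0002,0,0,4.5],[0,-0.0229,-0.0008,0.0002,0,0,4.5]],
])

```text
clock: 13.55
tool_pos: [0.4805, -0.0165, 0.1314]
orientation: [-180.0, -0.0, -40.0]
force: [-0.9, 0.8, -2.2]
opening: 0.0118
gripper_force: 30.0
```

Run:
```python
from rod import *
k=status(); rows(k,76,6)
```

```text
s 58.0 err tool [-0.16  0.1   0.16] yaw err 0.10 F tool [-1.2  0.   2.2] M tool [ 0.02  0.01 -0.02] clock 13.55
[0, -0.0030, -0.0000, 0.0001, 0, 0, 0.9] s61 pitch -1.1
[0, -0.0060, -0.0001, 0.0001, 0, 0, 1.9] s64 pitch -1.2
[0, -0.0090, -0.0002, 0.0002, 0, 0, 3.0] s67 pitch -1.4
[0, -0.0121, -0.0004, 0.0003, 0, 0, 4.2] s70 pitch -1.6
[0, -0.0151, -0.0007, 0.0004, 0, 0, 5.4] s73 pitch -1.8
[0, -0.0181, -0.0010, 0.0005, 0, 0, 6.8] s76 pitch -2.0
```

Call:
jog_arm([
  [[0,-0.003,-0.0001,0,0,0,1.0],[0,-0.006,-0.0002,0.0001,0,0,2.0],[0,-0.009,-0.0003,0.0001,0,0,3.1],[0,-0.0121,-0.0005,0.0002,0,0,4.3],[0,-0.0151,-0.0008,0.0003,0,0,5.5],[0,-0.0181,-0.0011,0.0004,0,0,6.8],[0,-0.0181,-0.0011,0.0004,0,0,6.8]],
])

```text
clock: 14.42
tool_pos: [0.4674, -0.0041, 0.131]
orientation: [-180.0, -0.0, -46.8]
force: [0.0, -0.4, -2.6]
opening: 0.012
gripper_force: 30.0
```

Run:
```python
from rod import *
k=status(); rows(k,92,6)
```

```text
s 76.0 err tool [-0.07  0.04  0.14] yaw err 0.12 F tool [0.3 0.3 2.6] M tool [ 0.01 -0.03 -0.02] clock 14.425
[0, -0.0027, -0.0000, 0.0001, 0, 0, 1.4] s79 pitch -2.1
[0, -0.0054, -0.0001, 0.0002, 0, 0, 2.8] s81 pitch -2.2
[0, -0.0081, -0.0003, 0.0003, 0, 0, 4.4] s84 pitch -2.3
[0, -0.0109, -0.0005, 0.0004, 0, 0, 5.9] s87 pitch -2.4
[0, -0.0136, -0.0009, 0.0005, 0, 0, 7.5] s89 pitch -2.4
[0, -0.0163, -0.0013, 0.0007, 0, 0, 9.2] s92 pitch -2.5
```

Call:
jog_arm([
  [[0,-0.0027,0,0,0,0,1.5],[0,-0.0054,-0.0001,0.0001,0,0,2.9],[0,-0.0081,-0.0003,0.0002,0,0,4.5],[0,-0.0109,-0.0005,0.0003,0,0,6.0],[0,-0.0136,-0.0009,0.0004,0,0,7.6],[0,-0.0163,-0.0013,0.0005,0,0,9.3],[0,-0.0163,-0.0013,0.0005,0,0,9.3]],
])

```text
clock: 15.3
tool_pos: [0.4572, 0.0087, 0.1305]
orientation: [-180.0, 0.0, -56.1]
force: [0.2, -0.1, -2.8]
opening: 0.012
gripper_force: 30.0
```

Run:
```python
from rod import *
k=status(); rows(k,108,6)
```

```text
s 92.0 err tool [-0.1   0.01 -0.01] yaw err 0.04 F tool [ 0.2 -0.1  2.8] M tool [ 0.04 -0.02  0.01] clock 15.3
[0, -0.0027, -0.0000, 0.0001, 0, 0, 1.8] s95 pitch -2.5
[0, -0.0055, -0.0002, 0.0002, 0, 0, 3.6] s97 pitch -2.4
[0, -0.0082, -0.0004, 0.0003, 0, 0, 5.5] s100 pitch -2.4
[0, -0.0109, -0.0007, 0.0005, 0, 0, 7.5] s103 pitch -2.3
[0, -0.0136, -0.0011, 0.0006, 0, 0, 9.5] s105 pitch -2.2
[0, -0.0163, -0.0016, 0.0007, 0, 0, 11.5] s108 pitch -2.1
```

Call:
jog_arm([
  [[0,-0.0027,0,0.0001,0,0,1.8],[0,-0.0055,-0.0002,0.0002,0,0,3.6],[0,-0.0082,-0.0004,0.0003,0,0,5.5],[0,-0.0109,-0.0007,0.0005,0,0,7.5],[0,-0.0136,-0.0011,0.0006,0,0,9.5],[0,-0.0163,-0.0016,0.0007,0,0,11.5],[0,-0.0163,-0.0016,0.0007,0,0,11.5]],
])

```text
clock: 16.18
tool_pos: [0.4496, 0.023, 0.1298]
orientation: [-180.0, -0.0, -67.6]
force: [0.1, 0.3, -1.8]
opening: 0.0115
gripper_force: 30.0
```

Run:
```python
from rod import *
k=status(); rows(k,124,6)
```

```text
s 108.0 err tool [ 0.01 -0.01  0.03] yaw err 0.08 F tool [-0.2 -0.2  1.8] M tool [ 0.   -0.   -0.03] clock 16.175
[0, -0.0027, -0.0000, 0.0001, 0, 0, 2.0] s111 pitch -2.0
[0, -0.0055, -0.0002, 0.0002, 0, 0, 4.0] s113 pitch -1.9
[0, -0.0082, -0.0004, 0.0003, 0, 0, 6.0] s116 pitch -1.8
[0, -0.0109, -0.0008, 0.0004, 0, 0, 7.9] s119 pitch -1.7
[0, -0.0136, -0.0012, 0.0004, 0, 0, 9.8] s121 pitch -1.6
[0, -0.0163, -0.0017, 0.0005, 0, 0, 11.7] s124 pitch -1.6
```

Call:
jog_arm([
  [[0,-0.0027,0,0.0001,0,0,2.0],[0,-0.0055,-0.0002,0.0002,0,0,4.0],[0,-0.0082,-0.0004,0.0003,0,0,6.0],[0,-0.0109,-0.0008,0.0004,0,0,8.0],[0,-0.0136,-0.0012,0.0004,0,0,9.9],[0,-0.0163,-0.0017,0.0005,0,0,11.8],[0,-0.0163,-0.0017,0.0005,0,0,11.8]],
])

```text
clock: 17.05
tool_pos: [0.4449, 0.0387, 0.1293]
orientation: [-180.0, -0.0, -79.3]
force: [-0.8, 0.1, -2.6]
opening: 0.0118
gripper_force: 30.0
```

Run:
```python
from rod import *
k=status(); rows(k,142,6)
```

```text
s 124.0 err tool [ 0.02 -0.02 -0.  ] yaw err 0.01 F tool [-0.3  0.8  2.6] M tool [ 0.07 -0.11  0.02] clock 17.05
[0, -0.0031, -0.0001, 0.0001, 0, 0, 2.1] s127 pitch -1.5
[0, -0.0061, -0.0002, 0.0002, 0, 0, 4.1] s130 pitch -1.4
[0, -0.0092, -0.0005, 0.0002, 0, 0, 6.1] s133 pitch -1.3
[0, -0.0122, -0.0009, 0.0003, 0, 0, 8.0] s136 pitch -1.2
[0, -0.0152, -0.0013, 0.0004, 0, 0, 9.8] s139 pitch -1.0
[0, -0.0182, -0.0019, 0.0004, 0, 0, 11.5] s142 pitch -0.9
```

Call:
jog_arm([
  [[0,-0.0031,-0.0001,0.0001,0,0,2.1],[0,-0.0061,-0.0002,0.0002,0,0,4.1],[0,-0.0092,-0.0005,0.0002,0,0,6.1],[0,-0.0122,-0.0009,0.0003,0,0,8.0],[0,-0.0152,-0.0013,0.0004,0,0,9.8],[0,-0.0182,-0.0019,0.0004,0,0,11.5],[0,-0.0182,-0.0019,0.0004,0,0,11.5]],
])

```text
clock: 17.92
tool_pos: [0.4435, 0.057, 0.1289]
orientation: [-180.0, -0.0, -90.9]
force: [-0.1, -0.3, -2.2]
opening: 0.0117
gripper_force: 30.0
```

Run:
```python
from rod import *
k=status(); rows(k,160,6)
```

```text
s 142.0 err tool [-0.05 -0.06  0.02] yaw err -0.04 F tool [0.3 0.1 2.2] M tool [ 0.06 -0.1  -0.01] clock 17.925
[0, -0.0030, -0.0000, 0.0000, 0, 0, 1.6] s145 pitch -0.7
[0, -0.0061, -0.0002, 0.0001, 0, 0, 3.1] s148 pitch -0.5
[0, -0.0091, -0.0004, 0.0001, 0, 0, 4.6] s151 pitch -0.3
[0, -0.0121, -0.0006, 0.0001, 0, 0, 5.9] s154 pitch -0.1
[0, -0.0150, -0.0010, 0.0001, 0, 0, 7.0] s157 pitch 0.2
[0, -0.0180, -0.0014, 0.0001, 0, 0, 8.0] s160 pitch 0.5
```

Call:
jog_arm([
  [[0,-0.003,0,0,0,0,1.6],[0,-0.0061,-0.0001,0.0001,0,0,3.1],[0,-0.0091,-0.0003,0.0001,0,0,4.6],[0,-0.0121,-0.0006,0.0001,0,0,5.9],[0,-0.015,-0.0009,0.0001,0,0,7.0],[0,-0.018,-0.0013,0.0001,0,0,8.0],[0,-0.018,-0.0013,0.0001,0,0,8.0]],
])

```text
clock: 18.8
tool_pos: [0.4451, 0.0751, 0.1288]
orientation: [-180.0, 0.0, -98.9]
force: [-0.4, 0.3, -2.3]
opening: 0.0116
gripper_force: 30.0
```

Run:
```python
from rod import *
k=status(); rows(k,182,7)
```

```text
s 160.0 err tool [-0.18 -0.02  0.04] yaw err -0.03 F tool [-0.3  0.5  2.3] M tool [ 0.04 -0.06 -0.07] clock 18.8
[0, -0.0031, -0.0000, -0.0000, 0, 0, 0.9] s163 pitch 0.8
[0, -0.0062, -0.0001, -0.0001, 0, 0, 1.7] s166 pitch 1.2
[0, -0.0093, -0.0002, -0.0002, 0, 0, 2.5] s169 pitch 1.5
[0, -0.0124, -0.0004, -0.0002, 0, 0, 3.1] s173 pitch 1.8
[0, -0.0154, -0.0005, -0.0004, 0, 0, 3.6] s176 pitch 2.1
[0, -0.0185, -0.0007, -0.0005, 0, 0, 4.0] s179 pitch 2.4
[0, -0.0215, -0.0010, -0.0006, 0, 0, 4.4] s182 pitch 2.6
```

Call:
jog_arm([
  [[0,-0.0031,0,0,0,0,0.9],[0,-0.0062,-0.0001,-0.0001,0,0,1.7],[0,-0.0093,-0.0002,-0.0002,0,0,2.5],[0,-0.0124,-0.0004,-0.0002,0,0,3.1],[0,-0.0154,-0.0005,-0.0004,0,0,3.6],[0,-0.0185,-0.0007,-0.0005,0,0,4.0],[0,-0.0215,-0.001,-0.0006,0,0,4.4],[0,-0.0215,-0.001,-0.0006,0,0,4.4]],
])

```text
clock: 19.8
tool_pos: [0.4494, 0.0962, 0.1294]
orientation: [-180.0, 0.0, -103.3]
force: [-0.2, 0.5, -2.1]
opening: 0.0119
gripper_force: 30.0
```

Run:
```python
from rod import *
k=status(); rows(k,204,7)
```

```text
s 182.0 err tool [-0.2  -0.05  0.04] yaw err -0.02 F tool [-0.5  0.3  2.1] M tool [ 0.03 -0.08  0.02] clock 19.8
[0, -0.0030, -0.0000, -0.0001, 0, 0, 0.4] s185 pitch 2.8
[0, -0.0061, -0.0000, -0.0003, 0, 0, 0.7] s188 pitch 3.0
[0, -0.0091, -0.0001, -0.0005, 0, 0, 1.1] s191 pitch 3.1
[0, -0.0121, -0.0002, -0.0006, 0, 0, 1.5] s195 pitch 3.1
[0, -0.0151, -0.0002, -0.0008, 0, 0, 1.9] s198 pitch 3.1
[0, -0.0181, -0.0004, -0.0010, 0, 0, 2.4] s201 pitch 3.1
[0, -0.0212, -0.0005, -0.0011, 0, 0, 2.9] s204 pitch 3.0
```

Call:
jog_arm([
  [[0,-0.003,0,-0.0001,0,0,0.4],[0,-0.0061,0,-0.0003,0,0,0.7],[0,-0.0091,0,-0.0005,0,0,1.1],[0,-0.0121,-0.0001,-0.0006,0,0,1.5],[0,-0.0151,-0.0002,-0.0008,0,0,1.9],[0,-0.0181,-0.0003,-0.001,0,0,2.4],[0,-0.0212,-0.0005,-0.0011,0,0,2.9],[0,-0.0212,-0.0005,-0.0011,0,0,2.9]],
])

```text
clock: 20.8
tool_pos: [0.4548, 0.1167, 0.1305]
orientation: [-180.0, 0.0, -106.2]
force: [0.1, 0.2, -3.4]
opening: 0.0115
gripper_force: 30.0
```

Run:
```python
from rod import *
k=status(); rows(k,225,7)
```

```text
s 204.0 err tool [-0.24 -0.06  0.06] yaw err -0.00 F tool [-0.2 -0.1  3.4] M tool [ 0.02 -0.12 -0.05] clock 20.8
[0, -0.0029, -0.0000, -0.0001, 0, 0, 0.6] s207 pitch 2.9
[0, -0.0058, -0.0001, -0.0003, 0, 0, 1.2] s210 pitch 2.7
[0, -0.0087, -0.0001, -0.0004, 0, 0, 1.9] s213 pitch 2.6
[0, -0.0116, -0.0003, -0.0006, 0, 0, 2.8] s216 pitch 2.5
[0, -0.0146, -0.0004, -0.0007, 0, 0, 3.7] s219 pitch 2.3
[0, -0.0175, -0.0006, -0.0008, 0, 0, 4.8] s222 pitch 2.2
[0, -0.0204, -0.0009, -0.0009, 0, 0, 5.9] s225 pitch 2.1
```

Call:
jog_arm([
  [[0,-0.0029,0,-0.0001,0,0,0.6],[0,-0.0058,0,-0.0003,0,0,1.2],[0,-0.0087,-0.0001,-0.0004,0,0,1.9],[0,-0.0116,-0.0002,-0.0006,0,0,2.8],[0,-0.0146,-0.0004,-0.0007,0,0,3.7],[0,-0.0175,-0.0006,-0.0008,0,0,4.8],[0,-0.0204,-0.0008,-0.0009,0,0,5.9],[0,-0.0204,-0.0008,-0.0009,0,0,5.9]],
])

```text
clock: 21.8
tool_pos: [0.4612, 0.1361, 0.1313]
orientation: [-180.0, -0.0, -112.1]
force: [-0.9, 0.3, -3.8]
opening: 0.0118
gripper_force: 30.0
```

Run:
```python
from rod import *
k=status(); rows(k,244,7)
```

```text
s 225.0 err tool [-0.18  0.08  0.1 ] yaw err 0.03 F tool [0.1 1.  3.8] M tool [ 0.09 -0.08  0.03] clock 21.8
[0, -0.0027, -0.0000, -0.0001, 0, 0, 1.1] s228 pitch 1.9
[0, -0.0053, -0.0001, -0.0002, 0, 0, 2.4] s230 pitch 1.7
[0, -0.0080, -0.0003, -0.0003, 0, 0, 3.7] s233 pitch 1.6
[0, -0.0107, -0.0005, -0.0003, 0, 0, 5.1] s236 pitch 1.4
[0, -0.0134, -0.0007, -0.0004, 0, 0, 6.6] s239 pitch 1.2
[0, -0.0161, -0.0011, -0.0004, 0, 0, 8.2] s241 pitch 1.0
[0, -0.0187, -0.0015, -0.0005, 0, 0, 9.8] s244 pitch 0.8
```

Call:
jog_arm([
  [[0,-0.0027,0.0001,0.0001,0,0,1.1],[0,-0.0053,0,0.0001,0,0,2.4],[0,-0.008,-0.0001,0,0,0,3.7],[0,-0.0107,-0.0003,0,0,0,5.1],[0,-0.0134,-0.0006,-0.0001,0,0,6.6],[0,-0.0161,-0.001,-0.0002,0,0,8.2],[0,-0.0187,-0.0014,-0.0003,0,0,9.8],[0,-0.0187,-0.0014,-0.0003,0,0,9.8]],
])

```text
clock: 22.8
tool_pos: [0.4696, 0.1528, 0.1316]
orientation: [-180.0, 0.0, -121.9]
force: [0.3, 0.7, -2.0]
opening: 0.0119
gripper_force: 30.0
```

Run:
```python
from rod import *
k=status(); rows(k,262,7)
```

```text
s 244.0 err tool [-0.11  0.2   0.26] yaw err 0.00 F tool [-0.8  0.1  2. ] M tool [ 0.08 -0.12  0.02] clock 22.8
[0, -0.0026, -0.0000, -0.0000, 0, 0, 1.6] s247 pitch 0.6
[0, -0.0051, -0.0001, -0.0001, 0, 0, 3.1] s249 pitch 0.4
[0, -0.0077, -0.0003, -0.0001, 0, 0, 4.7] s252 pitch -0.2
[0, -0.0102, -0.0006, -0.0000, 0, 0, 6.1] s254 pitch -0.3
[0, -0.0128, -0.0009, -0.0000, 0, 0, 7.5] s257 pitch -0.4
[0, -0.0153, -0.0012, -0.0000, 0, 0, 8.7] s259 pitch -0.4
[0, -0.0179, -0.0016, 0.0000, 0, 0, 9.8] s262 pitch -0.5
```

Call:
jog_arm([
  [[0,-0.0026,0,0,0,0,1.6],[0,-0.0051,-0.0001,0,0,0,3.1],[0,-0.0077,-0.0003,0,0,0,4.7],[0,-0.0102,-0.0006,0,0,0,6.1],[0,-0.0128,-0.0009,0,0,0,7.5],[0,-0.0153,-0.0013,0,0,0,8.7],[0,-0.0179,-0.0017,0,0,0,9.8],[0,-0.0179,-0.0017,0,0,0,9.8]],
])

```text
clock: 23.8
tool_pos: [0.4805, 0.1671, 0.1316]
orientation: [-180.0, -0.0, -131.7]
force: [0.6, -0.4, -2.4]
opening: 0.0115
gripper_force: 30.0
```

Run:
```python
from rod import *
k=status(); rows(k,280,6)
```

```text
s 262.0 err tool [-0.11  0.12  0.29] yaw err 0.01 F tool [-0.1 -0.8  2.4] M tool [ 0.07 -0.13 -0.05] clock 23.8
[0, -0.0030, -0.0000, 0.0000, 0, 0, 1.1] s265 pitch -0.5
[0, -0.0060, -0.0001, 0.0000, 0, 0, 2.0] s268 pitch -0.5
[0, -0.0090, -0.0002, 0.0001, 0, 0, 2.6] s271 pitch -0.5
[0, -0.0120, -0.0004, 0.0001, 0, 0, 3.1] s274 pitch 0.0
[0, -0.0150, -0.0005, 0.0001, 0, 0, 3.4] s277 pitch 0.0
[0, -0.0180, -0.0007, 0.0001, 0, 0, 3.6] s280 pitch 0.0
```

Call:
jog_arm([
  [[0,-0.003,0,0,0,0,1.1],[0,-0.006,-0.0001,0,0,0,2.0],[0,-0.009,-0.0002,0,0,0,2.6],[0,-0.012,-0.0004,0,0,0,3.1],[0,-0.014,-0.0005,0,0,0,3.4],[0,-0.016,-0.0007,0,0,0,3.6],[0,-0.018,-0.0008,0,0,0,3.6],[0,-0.018,-0.0008,0,0,0,3.6]],
])

```text
clock: 24.8
tool_pos: [0.493, 0.18, 0.1317]
orientation: [-180.0, 0.0, -135.3]
force: [-0.7, -0.5, -1.9]
opening: 0.0123
gripper_force: 30.0
```

Run:
```python
from rod import *
k=status()
```

```text
s 280.0 err tool [-0.08  0.03  0.14] yaw err 0.06 F tool [0.9 0.1 1.9] M tool [ 0.   -0.14  0.03] clock 24.8
```

Call:
jog_arm([
  [[0,-0.0005,0,0,0,0,0],[0,-0.001,0,0,0,0,0],[0,-0.0015,0,0,0,0,0],[0,-0.002,0,0,0,0,0],[0,-0.0025,0,0,0,0,0],[0,-0.0025,0,0,0,0,0]],
])

```text
clock: 25.55
tool_pos: [0.4947, 0.1817, 0.1316]
orientation: [180.0, -0.0, -135.3]
force: [0.4, -0.0, -1.9]
opening: 0.0119
gripper_force: 30.0
```

Run:
```python
from rod import *
k=status()
```

```text
s 282.5 err tool [0.04 0.05 0.17] yaw err 0.17 F tool [-0.2 -0.3  1.9] M tool [ 0.01 -0.15  0.02] clock 25.55
```

Next I'll feel for the collar in small steps.

Call:
jog_arm([
  [[0,-0.0004,0,0,0,0,0],[0,-0.0008,0,0,0,0,0],[0,-0.0012,0,0,0,0,0],[0,-0.0015,0,0,0,0,0],[0,-0.0015,0,0,0,0,0]],
])

```text
clock: 26.18
tool_pos: [0.4958, 0.1827, 0.1317]
orientation: [180.0, 0.0, -135.3]
force: [-0.5, 0.8, -2.4]
opening: 0.0118
gripper_force: 30.0
```

Call:
jog_arm([
  [[0,-0.0003,0,0,0,0,0],[0,-0.0005,0,0,0,0,0],[0,-0.0008,0,0,0,0,0],[0,-0.0008,0,0,0,0,0]],
])

```text
clock: 26.68
tool_pos: [0.4964, 0.1833, 0.1317]
orientation: [-180.0, 0.0, -135.3]
force: [-0.7, -0.0, -2.4]
opening: 0.012
gripper_force: 30.0
```

Call:
jog_arm([
  [[0,-0.0003,0,0,0,0,0],[0,-0.0006,0,0,0,0,0],[0,-0.0006,0,0,0,0,0]],
])

```text
clock: 27.05
tool_pos: [0.4968, 0.1837, 0.1316]
orientation: [-180.0, -0.0, -135.3]
force: [-0.7, 0.3, -2.2]
opening: 0.0117
gripper_force: 30.0
```

Call:
jog_arm([
  [[0,-0.0003,0,0,0,0,0],[0,-0.0006,0,0,0,0,0],[0,-0.0006,0,0,0,0,0]],
])

```text
clock: 27.42
tool_pos: [0.4972, 0.1841, 0.1317]
orientation: [-180.0, -0.0, -135.3]
force: [1.5, 0.8, -2.1]
opening: 0.012
gripper_force: 30.0
```

Call:
jog_arm([
  [[0,-0.0003,0,0,0,0,0],[0,-0.0006,0,0,0,0,0],[0,-0.0006,0,0,0,0,0]],
])

```text
clock: 27.8
tool_pos: [0.4976, 0.1845, 0.1317]
orientation: [180.0, -0.0, -135.3]
force: [0.4, -0.2, -2.6]
opening: 0.0114
gripper_force: 30.0
```

Run:
```python
from rod import *
k=status(); s=snap('wrist','w8'); status(); snap('top','t8'); b=snap('scene','s8')
cv2.imwrite('pics/c8.png',np.vstack([cv2.resize(s['image'][120:300,220:420],(600,340)),cv2.resize(b['image'][150:260,300:440],(600,260),interpolation=cv2.INTER_CUBIC)])[:,:,::-1])
```

```text
s 286.5 err tool [-0.04  0.07  0.14] yaw err 0.23 F tool [-0.1 -0.5  2.6] M tool [ 0.06 -0.13 -0.  ] clock 27.8
s 286.5 err tool [-0.04  0.05  0.13] yaw err 0.23 F tool [-0.2  0.3  3. ] M tool [ 0.06 -0.15 -0.07] clock 27.85
```

Call:
jog_arm([
  [[0,-0.0003,0,0,0,0,0],[0,-0.0006,0,0,0,0,0],[0,-0.0006,0,0,0,0,0]],
])

```text
clock: 28.32
tool_pos: [0.4981, 0.185, 0.1317]
orientation: [-180.0, -0.0, -135.3]
force: [-0.1, 0.3, -2.4]
opening: 0.0117
gripper_force: 30.0
```

Call:
jog_arm([
  [[0,-0.0003,0,0,0,0,0],[0,-0.0006,0,0,0,0,0],[0,-0.0006,0,0,0,0,0]],
])

```text
clock: 28.7
tool_pos: [0.4985, 0.1854, 0.1316]
orientation: [-180.0, -0.0, -135.3]
force: [-0.9, 0.1, -2.3]
opening: 0.012
gripper_force: 30.0
```

View pics/c8.png

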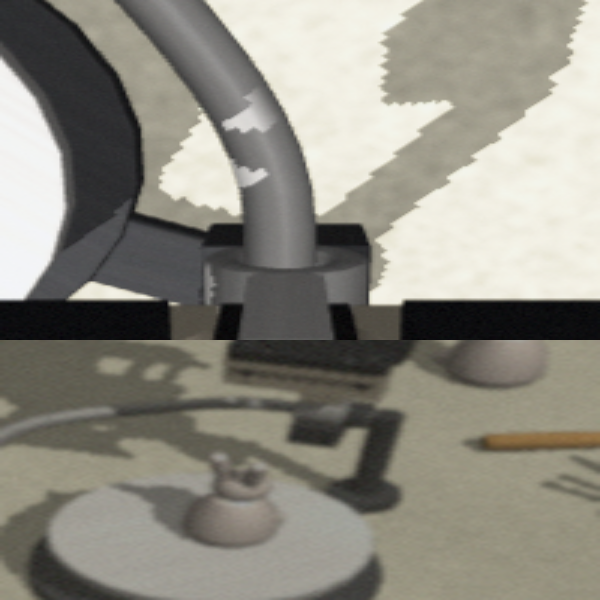

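The wrist view shows the rod inside the bore with the foot edge at row 239, so the slider has not slipped in the grip. There is no contact yet, so I'll keep feeling forward.

Call:
jog_arm([
  [[0,-0.0003,0,0,0,0,0],[0,-0.0006,0,0,0,0,0],[0,-0.0006,0,0,0,0,0]],
])

```text
clock: 29.08
tool_pos: [0.4986, 0.1855, 0.1316]
orientation: [180.0, -0.0, -135.3]
force: [-0.3, -1.8, -0.6]
opening: 0.0119
gripper_force: 30.0
```

Call:
jog_arm([
  [[0,-0.0003,0,0,0,0,0],[0,-0.0006,0,0,0,0,0],[0,-0.0006,0,0,0,0,0]],
])

```text
clock: 29.45
tool_pos: [0.4987, 0.1856, 0.1315]
orientation: [180.0, -0.1, -135.3]
force: [-3.7, -2.8, 1.4]
opening: 0.0116
gripper_force: 30.0
```

Call:
jog_arm([
  [[0,0.0004,0,0,0,0,0],[0,0.0007,0,0,0,0,0],[0,0.0007,0,0,0,0,0],[0.3,0.0007,0,0,0,0,0],[0.3,0.0007,0,0,0,0,0],[0.3,0.0007,0,0,0,0,0],[0.3,0.0007,0,0,0,0,0],[0.3,0.0007,0,0,0,0,0]],
])

```text
clock: 30.45
tool_pos: [0.499, 0.1858, 0.1317]
orientation: [-180.0, 0.0, -135.3]
force: [-1.0, -0.4, -0.9]
opening: 0.0262
gripper_force: 0.0
```

Run:
```python
from rod import *
status(); s=snap('wrist','w9'); im=s['image']; print(im.max(2)[225:262:2,300:325:8].tolist())
```

```text
s 288.5 err tool [0.12 0.05 0.07] yaw err 0.24 F tool [1.  0.4 0.9] M tool [ 0.04 -0.12 -0.05] clock 30.45
[[152, 118, 129, 120], [166, 119, 133, 111], [183, 118, 136, 80], [129, 119, 134, 84], [126, 115, 134, 79], [124, 118, 136, 84], [43, 115, 137, 85], [21, 116, 135, 84], [23, 117, 135, 82], [22, 117, 135, 83], [25, 117, 133, 79], [22, 117, 133, 81], [59, 117, 133, 83], [71, 117, 134, 80], [82, 118, 132, 81], [79, 117, 130, 82], [62, 114, 133, 80], [60, 81, 102, 64], [79, 73, 75, 75]]
```

Call:
jog_arm([
  [[0.3,0,0,-0.01,0,0,0],[0.3,0,0,-0.03,0,0,0],[0.3,0,0,-0.06,0,0,0],[0.3,0,0,-0.1,0,0,0],[0.3,0.02,0,-0.12,0,0,0],[0.3,0.02,0,-0.12,0,0,0],[0.3,0.02,0,-0.12,0,0,0]],
])

```text
clock: 31.38
tool_pos: [0.4845, 0.1717, 0.2516]
orientation: [180.0, 0.0, -135.3]
force: [0.0, 0.6, -0.5]
opening: 0.0262
gripper_force: 0.0
```

Run:
```python
from rod import *
status(); s=snap('wrist','w10'); t=snap('scene','s10'); a=s['image'][100:310,190:470]
for X in [(.5056,.1922,.11),(.4965,.1834,.15)]: print(proj(s,X),proj(t,X))
cv2.imwrite('pics/c10.png',np.vstack([cv2.resize(a,(560,360)),cv2.resize(t['image'][160:250,310:440],(560,240),interpolation=cv2.INTER_CUBIC)])[:,:,::-1])
```

```text
s 268.0 err tool [  -0.22    0.26 -119.75] yaw err -1.63 F tool [-0.5  0.4  0.5] M tool [ 0.04 -0.15 -0.04] clock 31.375
(np.float64(313.2401368833735), np.float64(260.57503385961803)) (np.float64(379.21120143414026), np.float64(180.2561438481744))
(np.float64(313.21963738980145), np.float64(261.89784938118515)) (np.float64(375.83753575677036), np.float64(165.199943442551))
```

View pics/c10.png

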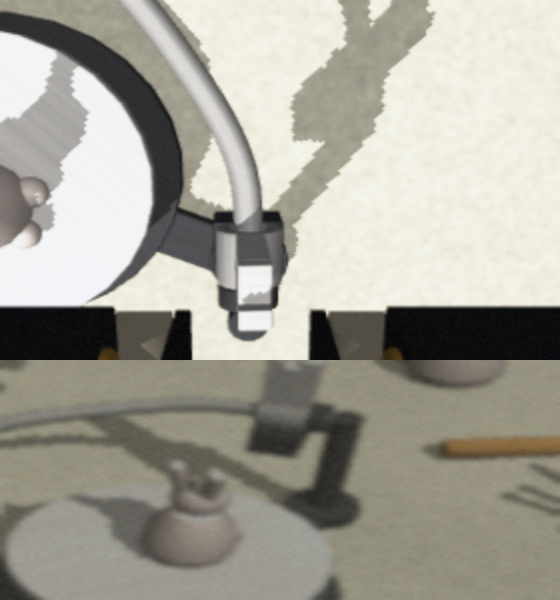

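The slider hangs upright on the rod, with the tube's end directly against the dark collar at about (315,270) in the wrist image. The fingers are clear and the rabbit hasn't moved, so I'll hand it in.

Run:
```python
from h import *
print(ctrl.close_job())
```

```text
the job is handed in; nothing more can be done
None
```

I threaded the slider round the bend to the stop collar, released it hanging upright with the fingers clear, and handed the job in. At about 31 s, the highest force I read was about 5 N, at the collar. The judge's verdict was not shown.

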